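Take the waffle out of the waffle iron

ROBOT

A 6-joint arm with a two-finger parallel gripper is mounted at the origin on a cart in front of the work surface, level with it; the furniture and walls round the work are solid. World frame = base frame: x ahead of the robot, y to its left, z up, the work surface at z = 0. Lengths are in mm, angles in rad, forces in N, time in s.
With the tool pointing down it reaches from about 300 to 825 mm from the base axis. Payload 5.4 kg.
Tool frame: the origin (TCP) lies on the mounting face of the last link; the fingertips stand 190 mm ahead of it and the grasp point (between the pads) lies 171 mm ahead of it; z points along the fingers, y is the line along which they close (so a half turn about z gives the same grasp; the last joint's range is limited). The gripper opens to 92 mm and grips with 3 to 60 N. Pads are 20 mm wide; open, the fingers measure 128 mm over their backs; the gripper's body (75 mm by 189 mm) begins 69 mm behind the grasp point.
Start: joints at [-1.549, 0.158, 1.597, -0, 1.386, -0.21], TCP at [132.072, -559.611, 404.701] pointing down, gripper open.
Joint ranges: [-2.91, 2.91], [-0.94, 2.29], [0.18, 2.7], [-1.29, 4.43], [0.17, 2.64], [-3, 3]. Speed limits (rad/s): [2.57, 2.57, 3.14, 3.14, 3.14, 3.14].

INTERFACE

Orientations are given as a rotation vector (axis times angle).
In Python, from workcell import state, capture, finish_job, find_in gives the robot as it stands.
- The arm moves only by the tool drive_tool, never from a script. Its argument "rows" is a list of rows, each an object with "delta_pos": the shift along the tool's x, y, z in m, a list of three; "turn": the turn about the tool's z in rad. A call has 1 to 5 rows; each row shifts and turns the commanded pose from where the row before left it, along the tool's axes as they then stand; what a row does not reach is not made up. A row lasts 1/10 s, in which the tool goes at most 50 mm and 8.59 degrees, less where a joint would pass 70% of its speed; a pose out of reach is approached as far as the arm can. A call with a gripper value outside its range is refused whole. "gripper" is the opening, from -1 (shut) to 1 (fully open), set as the call begins (left out, the last holds). The fingers move at their own pace and stop on an object; "force" is the grip in N (left out, the last holds). Time passes only in rows, so rows that do not move let the fingers close. It gives the time, the measured TCP pose, the force, the opening and the grip force at its end, in the units of the state.
- state(): the state, without advancing time (a new reading comes with each control period).
- capture(name): name is "scene" or "top" or "wrist"; returns a dict with "image" (384x512x3 uint8, blue, green, red), "depth" (384x512 float32, mm along the optical axis (not along the pixel's ray), 0 where there is no reading), "fx", "fy", "cx", "cy" (pixels), "k1" (the pictures are not rectified: a ray, as slopes to the right and down, at radius r is drawn at 1 + k1 r^2 times it, then the intrinsics apply), "origin" and "attitude" of the camera in the world. Camera axes: x right, y up, looking along -z (the intrinsics and any distortion apply to the point x, -y, -z); pixel columns grow to the right and rows downward; lengths in mm; the calibration is good to about 2 mm. A picture is of the moment at which its call begins.
- finish_job(): hands the job in; it is judged then, once.
Trained networks look in a picture, given as the dict that the camera call returned (one of the last four; its "shot" number tells which), for a name from the list of things; names that differ only in an ending like _2 or _b are one class to them, and where a whole thing is asked for, a point or a joint stands for the part that bears it (a point fixed in the world has none). Each returns a list of dicts, best first, with "score" (0 to 1); they miss things now and then, are a little off and sometimes report something else, mostly with a low value. They report only what shows in the picture. A call takes as long as a camera call. They do not tell look-alikes from the thing itself.
- find_in(thing, picture): "at" ([x, y, z] in mm, in the coordinates of the camera as it stood for that picture, good to about 4 mm: the middle of the surface that is visible of it).
The state is a dict: "time_s": time; "joint_pos": joint angles; "dq": joint speeds; "tau": joint torques, N m; "ee_pos": TCP position; "tool_rot": TCP orientation; "ft_force": force on the tool from outside, world axes, zero at the start; "moment": the same for the moment, N m; "grip_width": opening from 0.0 (shut) to 1.0 (fully open); "finger_force": force on a finger pad.
Only numpy, scipy, OpenCV 4.12 (cv2) and the standard library are available. Lean on these libraries where they do the work, as an engineer would, in place of code of your own. Each camera call takes 0.05 s, during which the arm holds its last target. There are 200 camera calls.

TASK

The second waffle is ready: swing the lid of the waffle iron all the way up until it stands upright by itself, lift the waffle out of the lower mould, and lay it flat, the same way up, on the free part of the wire rack, not touching the waffle that is already cooling there. Set it down rather than drop it, leave the lid standing open for the next batter, and do not push the first waffle or the things standing around out of their places.

Things in the scene. Friction and masses are not known exactly. Their poses are not given: they have to be found in the camera images.
- waffle_iron: waffle iron, fixed: black base, dark mould plates, brushed steel lid; base 172 x 200 mm, 101 mm high when shut. Origin: centre of its underside; its front with the lid's handle looks along its -x, hinge at the back (+x), z up. Two cavities lie side by side in the lower plate, at y = -45 mm (it holds the waffle) and y = +45 mm (empty)
- mould (a point): centre of the floor of the lower mould cavity that holds the waffle, 42 mm above the worktop; the cavity is 117 mm (iron's x) x 67 mm (iron's y) and 13 mm deep, so the flat plate round it lies at 55 mm; no rim stands above the plate. The lid carries the matching upper mould, 23 mm deep
- iron_lid (a joint): lid of the iron, rad: 0 shut, grows as the handle end swings up and back, 1.57 upright, stop at 1.8. The hinge axis runs along the iron's y. The hinge is stiff: the lid stays where it is left; about 6 N at the handle moves it
- lid_hinge (a point): point on the hinge axis in the middle of the iron (90 mm behind its origin, 57 mm up); it does not move with the lid
- lid_grip (a point): middle of the black handle that sticks out of the middle of the lid's front edge, turning with the lid: a straight bar, 28 mm wide (along the iron's y), 16 mm thick, about 70 mm long, free on all sides; this point lies 223 mm from the hinge axis and, with the lid shut, 79 mm above the worktop
- waffle: the baked waffle in the iron, golden brown, rigid, 112 x 62 x 32 mm with square pockets; origin at the centre of its underside, x along the 112 mm, y along the 62 mm, z its thickness. In the mould its underside is 42 mm above the worktop and its upper 19 mm stand above the lower mould plate; about 120 g
- first_waffle: the same kind of waffle, already lying on the rack, long side across the rack; origin and axes as for the other
- rack: wire cooling rack, fixed, 200 mm (x) x 340 mm (y), its wires' top 30 mm above the worktop; origin at the centre of its underside, z up
- sugar_jar: bystander: clear jar with black lid, 79 mm across, 154 mm high, behind the iron to the right; origin at the centre of its underside
- mug: bystander: white ribbed mug 110 mm across, 146 mm with its handle, 104 mm high, left of the iron; origin under it
- tub: bystander: clear food tub 126 x 144 x 86 mm behind the rack; origin at the centre of its underside
Not all that is in view belongs to the job. What is shaped like the first_waffle but turquoise is not meant.

How it is judged (in metres and radians):
On the way, in this order (a step that is already met when the one before it is completed fails the run):
1. the lid stands open (over 1.3 rad) while the waffle still lies in the lower mould (value of joint iron_lid above 1.3 rad and z of waffle in the frame of waffle_iron below 0.05 m), for 0.2 s.
2. the waffle is lifted clear of the mould: its underside over 65 mm above the worktop (height (world z) of waffle above 0.065 m), for 0.1 s.
At the end, for the whole second after the job is handed in: the waffle lies flat (within 0.1 rad, same face up) and at rest on the rack's wires, its centre within 55 mm (rack x) and 145 mm (rack y) of the rack's centre, not touching the first waffle, which lies within 30 mm of where it was; the lid still stands open beyond 1.3 rad (value of joint iron_lid above 1.3 rad and angle between waffle's own z axis and vertical below 0.1 rad and z of waffle in the frame of rack between 0.024 and 0.036 m and x of waffle in the frame of rack between -0.055 and 0.055 m and y of waffle in the frame of rack between -0.145 and 0.145 m and contact force between waffle and rack above 0.1 N and contact force between waffle and first_waffle below 0.02 N and linear speed of waffle below 0.02 m/s and distance of first_waffle from where it was at the start of the episode below 0.03 m).
It fails at once if the waffle is let go in the air (underside more than 70 mm above the worktop and no finger on it) (height (world z) of waffle above 0.07 m and contact force between waffle and the fingers below 0.02 N).
It fails at once if the first waffle is pushed more than 30 mm (distance of first_waffle from where it was at the start of the episode above 0.03 m).
It fails at once if sugar jar, mug or tub pushed more than 40 mm (distance of any of sugar_jar, mug, tub from where it was at the start of the episode above 0.04 m).
It also fails if it takes over 53 s, if anything falls off the work surface, if the arm or the gripper's body presses on something with over 40 N, if the wrist force passes 120 N, or if a joint passes its speed limit or range.

## Working session

There is one attempt and no reset: what is moved stays moved. The work goes in short steps, Python scripts to look and compute and a tool call to move; the robot and the scene stay as the last step left them, time stands still between calls to the robot, and variables do not carry over. Pictures are saved under pics/ and viewed, at most 10 in all, crops included, and the job is handed in when it is done.

Besides the shell and the picture viewer there is one more tool, called after "Emit:" by a JSON object that holds its "name" and its "arguments", one argument or row to a line. drive_tool: Moves the arm, as the interface text tells. Its arguments: {"type":"object","properties":{"rows":{"type":"array","items":{"type":"object","properties":{"delta_pos":{"type":"array","items":{"type":"number"}},"turn":{"type":"number"}}}},"gripper":{"type":"number"},"force":{"type":"number"}},"required":["rows"]}

```bash
mkdir -p pics
cat > h.py <<'E'
import numpy as np,cv2
from scipy.spatial.transform import Rotation as R
from workcell import state,capture,finish_job,find_in
def att(c):
    a=np.array(c["attitude"],float)
    return a if a.shape==(3,3) else R.from_rotvec(a).as_matrix()
def w(c,p): return att(c)@np.array(p)+np.array(c["origin"])
def cloud(c):
    d=c["depth"]; v,u=np.mgrid[:d.shape[0],:d.shape[1]]
    a=(u-c["cx"])/c["fx"]; b=(v-c["cy"])/c["fy"]; x,y=a.copy(),b.copy()
    for _ in range(6):
        s=1+c["k1"]*(x*x+y*y); x,y=a/s,b/s
    P=np.stack([x*d,-y*d,-d],-1)@att(c).T+np.array(c["origin"])
    P[d==0]=np.nan
    return P
E
cat > a.py <<'E'
from h import *
s=state(); print(s)
ims=[]
for n in("scene","top"):
    c=capture(n); cv2.imwrite(f"pics/{n}0.png",c["image"]); np.savez(f"{n}0.npz",P=cloud(c),im=c["image"])
    print(n,c["origin"],np.array(c["attitude"]).round(3).tolist())
    for t in("waffle_iron","iron_lid","lid_grip","waffle","rack","sugar_jar","mug","tub"):
        print(t,[(w(c,f["at"]).round(0).tolist(),round(f["score"],2)) for f in find_in(t,c)[:4]])
E
python3 a.py
```

```text
{'time_s': 0.0, 'joint_pos': array([-1.54908996e+00,  1.59049458e-01,  1.59820895e+00,  9.13794163e-06,
        1.38619118e+00, -2.10107525e-01]), 'dq': array([ 1.08557134e-04, -8.21171619e-05,  2.13072577e-04,  8.66199078e-04,
        1.60723813e-03, -1.36228549e-03]), 'tau': array([-1.51612432e-03, -3.85569620e+01, -3.22110915e+01,  7.01298681e-02,
        3.79825523e-02, -1.61876010e-04]), 'ee_pos': array([ 132.07275651, -559.34784697,  403.73002074]), 'tool_rot': array([-3.11867836e+00, -3.63101314e-01, -2.88240025e-04]), 'ft_force': array([ 0.65004449,  0.33876635, -0.5168831 ]), 'moment': array([-0.0183657 ,  0.00730324, -0.04274286]), 'finger_force': 0.0, 'grip_width': 0.995890221582623}
scene [  67.79443411 -913.954113   1164.27863957] [0.744, -0.206, -0.475]
waffle_iron []
iron_lid [([520.0, 216.0, 117.0], 0.98)]
lid_grip [([519.0, 219.0, 121.0], 0.78)]
waffle [([504.0, 181.0, 60.0], 0.63)]
rack [([461.0, -301.0, 31.0], 0.92)]
sugar_jar [([744.0, -17.0, 112.0], 0.7)]
mug [([410.0, 371.0, 74.0], 0.87)]
tub [([505.0, 212.0, 114.0], 0.74), ([719.0, -177.0, 83.0], 0.55)]
top [ 331.18143392   21.4553638  1328.75531126] [0.155, -0.171, -1.639]
waffle_iron [([518.0, 237.0, 118.0], 0.57)]
iron_lid [([523.0, 250.0, 127.0], 0.65)]
lid_grip [([526.0, 247.0, 128.0], 0.8)]
waffle [([523.0, 250.0, 126.0], 0.67)]
rack [([465.0, -288.0, 31.0], 0.66)]
sugar_jar [([733.0, 19.0, 135.0], 0.75)]
mug [([387.0, 416.0, 45.0], 0.89), ([520.0, 247.0, 120.0], 0.44)]
tub [([714.0, -162.0, 82.0], 0.94)]
```

View pics/scene0.png

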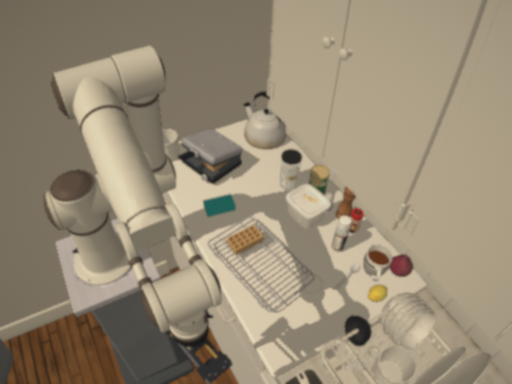

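View pics/top0.png

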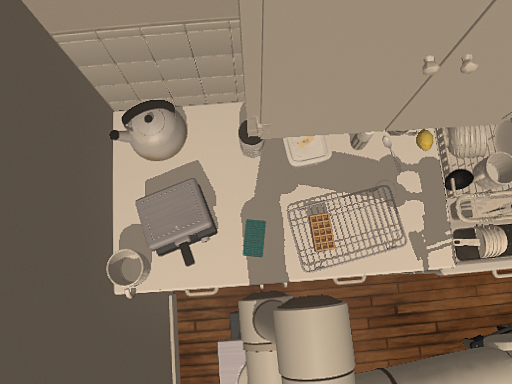

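The scene view shows the iron at (210,153), the turquoise decoy at (219,205), the rack at (260,262) and the first waffle at (245,238), at the rack's left end. In the top view the iron is at (177,215) with its handle at (187,252), yawed; the lid looks slightly ajar. I'll measure with the depth data.

```bash
cat > b.py <<'E'
from h import *
D=np.load("top0.npz"); P=D["P"]; im=D["im"].astype(int)
# handle pixels
def reg(u0,u1,v0,v1): 
    return P[v0:v1,u0:u1].reshape(-1,3)
for (u,v) in [(160,205),(175,200),(190,195),(165,235),(180,230),(200,225),(186,240),(187,248),(188,256),(190,262),(150,240),(212,232)]:
    print((u,v),P[v,u].round(0),im[v,u])
q=reg(130,225,170,270); q=q[np.isfinite(q).all(1)]
lid=q[(q[:,2]>85)]
# plane fit robust
best=None;rng=np.random.default_rng(0)
for _ in range(500):
    a,b,c=lid[rng.choice(len(lid),3,False)]
    n=np.cross(b-a,c-a); 
    if np.linalg.norm(n)<1: continue
    n/=np.linalg.norm(n); k=abs((lid-a)@n)<4
    if best is None or k.sum()>best.sum(): best=k
i=lid[best]; m=i.mean(0); n=np.linalg.svd(i-m)[2][2]; n*=np.sign(n[2])
print("plane",m,n,len(i),len(lid),"tilt",np.arccos(n[2]),"dir",np.degrees(np.arctan2(n[1],n[0])))
r=cv2.minAreaRect(i[:,:2].astype(np.float32)); print("lidrect",r,cv2.boxPoints(r).round(0).tolist())
# rack, waffle
q=P[170:285,275:420].reshape(-1,3); c=im[170:285,275:420].reshape(-1,3)
k=(q[:,2]>22)&(q[:,2]<45); r=cv2.minAreaRect(q[k][:,:2].astype(np.float32)); print("rack",r,cv2.boxPoints(r).round(0).tolist())
k=(q[:,2]>50)&(q[:,2]<75)&(c[:,2]-c[:,0]>25); print(k.sum(),q[k].mean(0)); 
k=(q[:,2]>48)&(q[:,2]<75); r=cv2.minAreaRect(q[k][:,:2].astype(np.float32)); print("w1",r,cv2.boxPoints(r).round(0).tolist())
E
python3 b.py
```

```text
(160, 205) [564. 293. 114.] [115 124 136]
(175, 200) [575. 247. 119.] [114 123 135]
(190, 195) [588. 202. 116.] [113 120 133]
(165, 235) [472. 277. 133.] [111 120 132]
(180, 230) [483. 232. 137.] [111 120 131]
(200, 225) [493. 174. 138.] [125 135 148]
(186, 240) [452. 215. 141.] [145 156 170]
(187, 248) [429. 214. 140.] [45 52 57]
(188, 256) [406. 211. 145.] [47 52 58]
(190, 262) [389. 206. 144.] [46 52 59]
(150, 240) [459. 319. 141.] [112 122 133]
(212, 232) [481. 150.  43.] [52 58 64]
plane [539.68816528 258.15924363 122.97663177] [0.2274678  0.07472072 0.97091463] 2875 3971 tilt 0.24177455832082861 dir 18.184794016422696
lidrect ((541.14990234375, 258.1452331542969), (161.46507263183594, 192.3151092529297), 18.090383529663086) [[435.0, 324.0], [494.0, 142.0], [648.0, 192.0], [588.0, 375.0]]
rack ((464.9854736328125, -272.95306396484375), (207.88951110839844, 347.5291442871094), 10.73371696472168) [[330.0, -122.0], [395.0, -463.0], [599.0, -424.0], [535.0, -83.0]]
713 [ 455.24073592 -186.45455382   58.9991955 ]
w1 ((455.7259216308594, -187.40664672851562), (112.6026611328125, 63.70054244995117), 4.688201904296875) [[397.0, -160.0], [402.0, -224.0], [514.0, -215.0], [509.0, -151.0]]
```

```bash
cat >> h.py <<'E'
def tool():
    s=state(); M=R.from_rotvec(s["tool_rot"]).as_matrix(); return s,np.array(s["ee_pos"]),M
def go(p,yaw=None):
    """p: grasp point target mm; yaw: wanted closing-axis (tool y) heading deg, mod 180"""
    s,e,M=tool(); g=e+171*M[:,2]; d=(M.T@(np.array(p)-g))
    h=np.degrees(np.arctan2(M[1,1],M[0,1])); t=0
    if yaw is not None: t=-((yaw-h+90)%180-90)   # tool z down: positive turn lowers heading
    print("grasp",g.round(1),"heading",h.round(1),"j6",s["joint_pos"][5].round(2),"delta tool m",(d/1000).round(4),"turn rad",round(np.radians(t),3),"ft",s["ft_force"].round(1),"t",s["time_s"],"\nM",M.round(2).tolist())
E
cat > c.py <<'E'
from h import *
D=np.load("top0.npz"); P=D["P"]; im=D["im"].astype(int)
q=P[232:275,170:210].reshape(-1,3); c=im[232:275,170:210].reshape(-1,3).max(1)
k=(q[:,2]>125)&(c<80); h=q[k]; ax=np.array([.951,.309]); y=np.array([-.309,.951])
H=np.array([609,280]); a=(h[:,:2]-H)@ax; b=(h[:,:2]-H)@y
print(k.sum(),"along",np.percentile(a,[2,50,98]),"lat",np.percentile(b,[2,50,98]),"z",np.percentile(h[:,2],[5,50,95]),h.mean(0))
S=P[...,2]; o=(S>250)&(P[...,0]>450); print("overhead y",np.nanpercentile(P[o][:,1],[0,50,99,100]),"x min",P[o][:,0].min())
go([405,213,131],108)
E
python3 c.py
```

```text
213 along [-236.79776248 -204.35447984 -171.22717656] lat [-14.04389569  -1.23697506  11.70319528] z [131.61836262 140.39019153 148.39828205] [415.53013111 215.70386468 140.24215584]
overhead y [-620.55492395   -8.6382729   481.8020934   483.88871536] x min 450.01142770738886
grasp [ 132.1 -559.6  233.7] heading -76.7 j6 -0.21 delta tool m [ 0.4431 -0.6893  0.1027] turn rad -0.082 ft [0.8 0.3 0.8] t 0.9 
M [[0.97, 0.23, -0.0], [0.23, -0.97, 0.0], [0.0, -0.0, -1.0]]
```

Emit:
{"name": "drive_tool", "arguments": {
  "rows": [
    {"delta_pos":[0.035,-0.031,0],"turn":-0.082},
    {"delta_pos":[0.035,-0.031,0]},
    {"delta_pos":[0.035,-0.031,0]},
    {"delta_pos":[0.035,-0.031,0]},
    {"delta_pos":[0.035,-0.031,0]}
  ],
  "gripper": 1
}}

```text
$.rows[1]: bad value
```

Emit:
{"name": "drive_tool", "arguments": {
  "rows": [
    {"delta_pos":[0.035,-0.031,0]},
    {"delta_pos":[0.035,-0.031,0]},
    {"delta_pos":[0.035,-0.031,0]},
    {"delta_pos":[0.035,-0.031,0]},
    {"delta_pos":[0.035,-0.031,0]}
  ]
}}

```text
$.rows[0]: bad value
```

Run:
```python
from h import *
go([404,212,131],108); go([404,212,230],108)
P=np.load("top0.npz")["P"]; o=(P[...,2]>160)&(P[...,0]>350)&(P[...,0]<800)&(P[...,1]>0)&(P[...,1]<480)
q=P[o]; print(len(q),q.min(0) if len(q) else 0,q.max(0) if len(q) else 0)
for x in range(350,800,75): 
  print(x,[int(np.nanmax(np.r_[0,q[(abs(q[:,0]-x-37)<38)&(abs(q[:,1]-y-40)<40)][:,2]])) for y in range(0,480,80)])
```

```text
grasp [ 132.1 -559.6  233.7] heading -76.7 j6 -0.21 delta tool m [ 0.4419 -0.6885  0.1027] turn rad -0.082 ft [0.8 0.3 0.8] t 0.9 
M [[0.97, 0.23, -0.0], [0.23, -0.97, 0.0], [0.0, -0.0, -1.0]]
grasp [ 132.1 -559.6  233.7] heading -76.7 j6 -0.21 delta tool m [ 0.4419 -0.6885  0.0037] turn rad -0.082 ft [0.8 0.3 0.8] t 0.9 
M [[0.97, 0.23, -0.0], [0.23, -0.97, 0.0], [0.0, -0.0, -1.0]]
12049 [3.50022563e+02 8.72888840e-03 1.60148456e+02] [799.96855659 479.999348   895.08522161]
350 [0, 0, 0, 0, 0, 600]
425 [0, 0, 0, 0, 0, 605]
500 [0, 0, 0, 0, 0, 614]
575 [0, 0, 0, 0, 0, 621]
650 [895, 0, 0, 0, 0, 629]
725 [776, 0, 0, 0, 200, 642]
```

Emit:
{"name": "drive_tool", "arguments": {
  "rows": [
    {"delta_pos":[0.035,-0.031,0],"turn":-0.082},
    {"delta_pos":[0.035,-0.031,0],"turn":0},
    {"delta_pos":[0.035,-0.031,0],"turn":0},
    {"delta_pos":[0.035,-0.031,0],"turn":0},
    {"delta_pos":[0.035,-0.031,0],"turn":0}
  ],
  "gripper": 1
}}

```text
time_s: 1.4
ee_pos: [254.5, -358.6, 404.8]
tool_rot: [3.103, 0.49, 0.0]
ft_force: [0.8, -0.5, 0.5]
grip_width: 0.996
finger_force: 0.0
```

Emit:
{"name": "drive_tool", "arguments": {
  "rows": [
    {"delta_pos":[0.035,-0.031,0],"turn":0},
    {"delta_pos":[0.035,-0.031,0],"turn":0},
    {"delta_pos":[0.035,-0.031,0],"turn":0},
    {"delta_pos":[0.035,-0.031,0],"turn":0},
    {"delta_pos":[0.035,-0.031,0],"turn":0}
  ]
}}

```text
time_s: 1.9
ee_pos: [373.0, -157.0, 405.1]
tool_rot: [3.102, 0.49, 0.001]
ft_force: [0.5, -0.1, 0.4]
grip_width: 0.996
finger_force: 0.0
```

Run:
```python
from h import *
go([404,212,230],108)
```

```text
grasp [ 373.2 -157.1  234.1] heading -72.0 j6 0.56 delta tool m [ 0.1431 -0.3416  0.0038] turn rad -0.001 ft [ 0.5 -0.1  0.4] t 1.9 
M [[0.95, 0.31, 0.0], [0.31, -0.95, -0.0], [0.0, 0.0, -1.0]]
```

Emit:
{"name": "drive_tool", "arguments": {
  "rows": [
    {"delta_pos":[0.018,-0.043,0],"turn":0},
    {"delta_pos":[0.018,-0.043,0],"turn":0},
    {"delta_pos":[0.018,-0.043,0],"turn":0},
    {"delta_pos":[0.018,-0.043,0],"turn":0},
    {"delta_pos":[0.018,-0.043,0],"turn":0}
  ]
}}

```text
time_s: 2.4
ee_pos: [391.4, 75.4, 405.1]
tool_rot: [3.103, 0.491, 0.002]
ft_force: [0.2, -0.1, -0.1]
grip_width: 1.0
finger_force: 0.0
```

Emit:
{"name": "drive_tool", "arguments": {
  "rows": [
    {"delta_pos":[0.018,-0.043,0],"turn":0},
    {"delta_pos":[0.018,-0.043,0],"turn":0},
    {"delta_pos":[0.018,-0.041,0],"turn":0},
    {"delta_pos":[0,0,0.02],"turn":0},
    {"delta_pos":[0,0,0],"turn":0}
  ]
}}

```text
time_s: 2.9
ee_pos: [402.9, 211.9, 382.5]
tool_rot: [3.102, 0.495, -0.008]
ft_force: [-0.2, -0.5, -1.0]
grip_width: 1.004
finger_force: 0.0
```

Run:
```python
from h import *
go([404,212,131],108)
c=capture("wrist"); cv2.imwrite("pics/w1.png",c["image"]); P=cloud(c); np.savez("w1.npz",P=P,im=c["image"])
print([(w(c,f["at"]).round(0).tolist(),round(f["score"],2)) for f in find_in("lid_grip",c)[:3]])
q=P.reshape(-1,3); k=(q[:,2]>120)&(q[:,2]<155)&(np.hypot(q[:,0]-404,q[:,1]-212)<25); q=q[k]
y=np.array([-.309,.951]); b=(q[:,:2]-[404,212])@y; print(k.sum(), np.percentile(b,[2,50,98]) if len(q) else 0)
```

```text
grasp [402.1 211.7 211.5] heading -71.9 j6 1.47 delta tool m [0.0023 0.0003 0.0805] turn rad 0.002 ft [-0.2 -0.5 -1. ] t 2.9 
M [[0.95, 0.31, -0.0], [0.31, -0.95, -0.0], [-0.0, -0.0, -1.0]]
[([493.0, 233.0, 134.0], 0.75)]
2217 [-12.09516168   1.27863425  14.70236903]
```

View pics/w1.png

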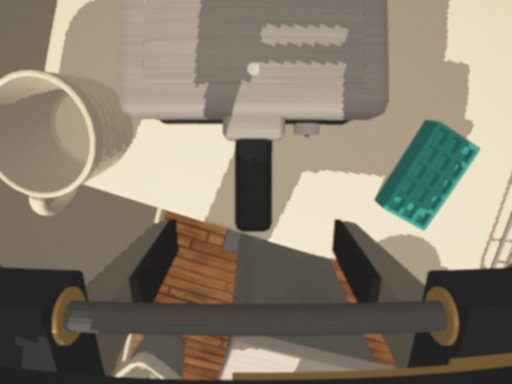

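The handle is at (253,185), centred between the fingers; the mug at (60,135) is clear.

Emit:
{"name": "drive_tool", "arguments": {
  "rows": [
    {"delta_pos":[0.002,0,0.04],"turn":0},
    {"delta_pos":[0,0,0.04],"turn":0},
    {"delta_pos":[0,0,0],"turn":0}
  ]
}}

```text
time_s: 3.3
ee_pos: [404.0, 210.1, 300.8]
tool_rot: [3.103, 0.487, -0.015]
ft_force: [-1.2, -0.0, 0.2]
grip_width: 1.002
finger_force: 0.0
```

Emit:
{"name": "drive_tool", "arguments": {
  "rows": [
    {"delta_pos":[0,0,0],"turn":0},
    {"delta_pos":[0,0,0],"turn":0},
    {"delta_pos":[0,0,0],"turn":0},
    {"delta_pos":[0,0,0],"turn":0},
    {"delta_pos":[0,0,0],"turn":0}
  ],
  "gripper": -1,
  "force": 20
}}

```text
time_s: 3.8
ee_pos: [406.1, 211.7, 305.6]
tool_rot: [-3.103, -0.491, -0.003]
ft_force: [0.2, 0.4, -0.8]
grip_width: 0.589
finger_force: 0.0
```

Run:
```python
from h import *
s,e,M=tool(); g=e+171*M[:,2]; go(g)
H=np.array([604.5,278,57]); ax=np.array([.951,.309,0])
p0=np.arctan2(g[2]-57,(H-g)@ax); r=np.hypot(g[2]-57,(H-g)@ax); print("phase",p0,"r",r)
prev=g
for t in np.arange(p0+.1,1.78,.1):
    q=g+((H-g)@ax-r*np.cos(t))*ax; q[2]=57+r*np.sin(t)
    print(round(t,2),(M.T@(q-prev)/1000).round(4)); prev=q
```

```text
grasp [406.4 211.7 134.6] heading -72.0 j6 1.47 delta tool m [0. 0. 0.] turn rad 0.0 ft [ 0.2  0.4 -0.8] t 3.8 
M [[0.95, 0.31, 0.0], [0.31, -0.95, 0.0], [0.0, 0.0, -1.0]]
phase 0.3556713708452971 r 222.85839462289692
0.46 [ 0.0088  0.     -0.0205]
0.56 [ 0.0108 -0.     -0.0195]
0.66 [ 0.0127 -0.     -0.0183]
0.76 [ 0.0145 -0.     -0.0169]
0.86 [ 0.0161 -0.     -0.0154]
0.96 [ 0.0175 -0.     -0.0137]
1.06 [ 0.0188 -0.     -0.0119]
1.16 [ 0.0199 -0.     -0.01  ]
1.26 [ 0.0208 -0.     -0.0079]
1.36 [ 0.0215 -0.     -0.0058]
1.46 [ 0.022  -0.     -0.0036]
1.56 [ 0.0222 -0.     -0.0014]
1.66 [ 0.0223 -0.      0.0008]
1.76 [ 0.0221 -0.      0.003 ]
```

Emit:
{"name": "drive_tool", "arguments": {
  "rows": [
    {"delta_pos":[0,0,0],"turn":0},
    {"delta_pos":[0,0,0],"turn":0},
    {"delta_pos":[0,0,0],"turn":0},
    {"delta_pos":[0,0,0],"turn":0},
    {"delta_pos":[0,0,0],"turn":0}
  ]
}}

```text
time_s: 4.3
ee_pos: [405.2, 213.0, 304.6]
tool_rot: [-3.098, -0.489, 0.001]
ft_force: [-1.7, 9.8, -1.0]
grip_width: 0.301
finger_force: 20.0
```

Emit:
{"name": "drive_tool", "arguments": {
  "rows": [
    {"delta_pos":[0.0042,0,-0.0104],"turn":0},
    {"delta_pos":[0.0046,0,-0.0102],"turn":0},
    {"delta_pos":[0.0052,0,-0.01],"turn":0},
    {"delta_pos":[0.0056,0,-0.0098],"turn":0},
    {"delta_pos":[0,0,0],"turn":0}
  ]
}}

```text
time_s: 4.8
ee_pos: [423.4, 219.0, 344.9]
tool_rot: [-3.098, -0.49, 0.008]
ft_force: [-6.6, 8.8, 3.2]
grip_width: 0.304
finger_force: 20.0
```

Run:
```python
from h import *
go([406.4,211.7,134.6])
c=capture("wrist"); P=cloud(c)
s,e,M=tool()
cv2.imwrite("pics/w2.png",c["image"]);np.savez("w2.npz",P=P)
```

```text
grasp [422.4 219.6 173.9] heading -72.0 j6 1.48 delta tool m [-0.0175  0.0028  0.0393] turn rad 0.0 ft [-6.6  8.8  3.2] t 4.8 
M [[0.95, 0.31, -0.01], [0.31, -0.95, 0.0], [-0.0, -0.01, -1.0]]
```

View pics/w2.png

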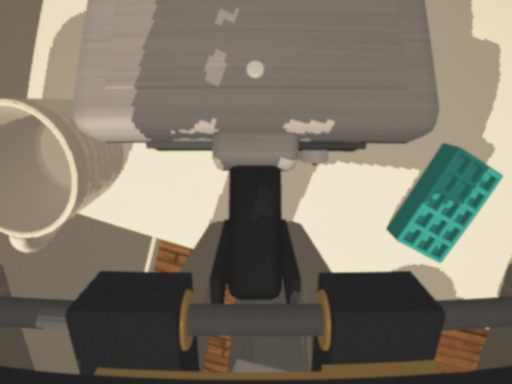

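The fingers hold the handle at (255,235) and the lid is rising. I'll continue along the arc.

Emit:
{"name": "drive_tool", "arguments": {
  "rows": [
    {"delta_pos":[0.0061,0,-0.0093],"turn":0},
    {"delta_pos":[0.0065,0,-0.009],"turn":0},
    {"delta_pos":[0.007,0,-0.0086],"turn":0},
    {"delta_pos":[0.0074,0,-0.0083],"turn":0},
    {"delta_pos":[0.0078,0,-0.0079],"turn":0}
  ]
}}

```text
time_s: 5.35
ee_pos: [455.2, 229.3, 386.4]
tool_rot: [-3.1, -0.491, 0.019]
ft_force: [-12.9, 4.1, 2.4]
grip_width: 0.302
finger_force: 20.0
```

Emit:
{"name": "drive_tool", "arguments": {
  "rows": [
    {"delta_pos":[0.0082,0,-0.0075],"turn":0},
    {"delta_pos":[0.0086,0,-0.0071],"turn":0},
    {"delta_pos":[0.0089,0,-0.0066],"turn":0},
    {"delta_pos":[0.0093,0,-0.0062],"turn":0},
    {"delta_pos":[0.0096,0,-0.0057],"turn":0}
  ]
}}

```text
time_s: 5.85
ee_pos: [498.0, 243.3, 421.4]
tool_rot: [-3.1, -0.492, 0.016]
ft_force: [-14.7, 2.6, 9.7]
grip_width: 0.302
finger_force: 20.0
```

Run:
```python
from h import *
s,e,M=tool(); g=e+171*M[:,2]; go(g)
H=np.array([604.5,278,57]); ax=np.array([.951,.309,0])
print("phase",np.arctan2(g[2]-57,(H-g)@ax),"r",np.hypot(g[2]-57,(H-g)@ax),s["finger_force"])
```

```text
grasp [496.2 243.5 250.4] heading -72.0 j6 1.49 delta tool m [0. 0. 0.] turn rad 0.0 ft [-14.7   2.6   9.7] t 5.85 
M [[0.95, 0.31, -0.01], [0.31, -0.95, 0.0], [-0.01, -0.0, -1.0]]
phase 1.0397213576105726 r 224.34852812447176 19.998084604740143
```

Emit:
{"name": "drive_tool", "arguments": {
  "rows": [
    {"delta_pos":[0.0098,0,-0.0055],"turn":0},
    {"delta_pos":[0.01,0,-0.005],"turn":0},
    {"delta_pos":[0.0102,0,-0.0045],"turn":0},
    {"delta_pos":[0.0104,0,-0.004],"turn":0},
    {"delta_pos":[0.0106,0,-0.0034],"turn":0}
  ]
}}

```text
time_s: 6.35
ee_pos: [547.2, 259.3, 445.0]
tool_rot: [-3.1, -0.492, 0.008]
ft_force: [-10.1, 4.0, 10.0]
grip_width: 0.307
finger_force: 20.0
```

Emit:
{"name": "drive_tool", "arguments": {
  "rows": [
    {"delta_pos":[0.0108,0,-0.0029],"turn":0},
    {"delta_pos":[0.0109,0,-0.0023],"turn":0},
    {"delta_pos":[0.011,0,-0.0018],"turn":0},
    {"delta_pos":[0.0111,0,-0.0012],"turn":0},
    {"delta_pos":[0.0111,0,-0.0006],"turn":0}
  ]
}}

```text
time_s: 6.85
ee_pos: [599.9, 276.5, 455.4]
tool_rot: [-3.099, -0.493, 0.0]
ft_force: [-7.7, 5.3, 12.9]
grip_width: 0.298
finger_force: 20.0
```

Emit:
{"name": "drive_tool", "arguments": {
  "rows": [
    {"delta_pos":[0.0112,0,0],"turn":0},
    {"delta_pos":[0.0111,0,0.0005],"turn":0},
    {"delta_pos":[0.0111,0,0.0011],"turn":0},
    {"delta_pos":[0,0,0],"turn":0}
  ]
}}

```text
time_s: 7.25
ee_pos: [632.9, 287.2, 454.8]
tool_rot: [-3.098, -0.493, -0.01]
ft_force: [0.6, 7.9, 11.0]
grip_width: 0.305
finger_force: 20.0
```

Run:
```python
from h import *
s,e,M=tool(); g=e+171*M[:,2]; go(g)
H=np.array([604.5,278,57]); ax=np.array([.951,.309,0])
print("phase",np.arctan2(g[2]-57,(H-g)@ax),"r",np.hypot(g[2]-57,(H-g)@ax),s["finger_force"])
```

```text
grasp [633.9 288.1 283.8] heading -71.9 j6 1.51 delta tool m [0. 0. 0.] turn rad 0.0 ft [ 0.6  7.9 11. ] t 7.25 
M [[0.95, 0.31, 0.01], [0.31, -0.95, 0.01], [0.01, -0.0, -1.0]]
phase 1.7068268232192108 r 228.96216428713853 20.011994540691376
```

Emit:
{"name": "drive_tool", "arguments": {
  "rows": [
    {"delta_pos":[0,0,0],"turn":0},
    {"delta_pos":[0,0,0],"turn":0},
    {"delta_pos":[0,0,0],"turn":0},
    {"delta_pos":[0,0,0],"turn":0},
    {"delta_pos":[0,0,0],"turn":0}
  ],
  "gripper": 1
}}

```text
time_s: 7.75
ee_pos: [632.5, 284.9, 450.4]
tool_rot: [3.103, 0.49, -0.001]
ft_force: [0.3, -0.5, 0.5]
grip_width: 0.716
finger_force: 0.0
```

Emit:
{"name": "drive_tool", "arguments": {
  "rows": [
    {"delta_pos":[0,0,0],"turn":0},
    {"delta_pos":[-0.02,0,0],"turn":0},
    {"delta_pos":[-0.03,0,0],"turn":0},
    {"delta_pos":[-0.04,0,0],"turn":0},
    {"delta_pos":[-0.04,0,0],"turn":0}
  ]
}}

```text
time_s: 8.25
ee_pos: [507.6, 244.5, 450.7]
tool_rot: [3.103, 0.491, 0.0]
ft_force: [0.4, -0.2, 0.6]
grip_width: 1.001
finger_force: 0.0
```

Emit:
{"name": "drive_tool", "arguments": {
  "rows": [
    {"delta_pos":[-0.04,0,0],"turn":0},
    {"delta_pos":[-0.04,0,0],"turn":0},
    {"delta_pos":[-0.01,0.01,0],"turn":0},
    {"delta_pos":[0,0,0],"turn":0}
  ]
}}

```text
time_s: 8.65
ee_pos: [425.3, 207.1, 451.3]
tool_rot: [3.103, 0.49, 0.002]
ft_force: [0.8, 0.2, -0.3]
grip_width: 0.999
finger_force: 0.0
```

Run:
```python
from h import *
go([537,209,76],108)
for n in("wrist","top","scene"):
    c=capture(n); cv2.imwrite(f"pics/{n}3.png",c["image"]); np.savez(f"{n}3.npz",P=cloud(c),im=c["image"])
    for t in("waffle","iron_lid"): print(n,t,[(w(c,f["at"]).round(0).tolist(),round(f["score"],2)) for f in find_in(t,c)[:3]])
```

```text
grasp [425.5 207.  280.3] heading -72.1 j6 1.45 delta tool m [0.1065 0.0324 0.2044] turn rad -0.001 ft [ 0.8  0.2 -0.3] t 8.65 
M [[0.95, 0.31, 0.0], [0.31, -0.95, -0.0], [0.0, 0.0, -1.0]]
wrist waffle [([551.0, 210.0, 75.0], 0.69), ([515.0, 280.0, 54.0], 0.31)]
wrist iron_lid []
top waffle [([567.0, 213.0, 78.0], 0.68)]
top iron_lid [([621.0, 281.0, 228.0], 0.98)]
scene waffle [([538.0, 207.0, 72.0], 0.86)]
scene iron_lid [([626.0, 270.0, 170.0], 0.76), ([386.0, 389.0, 73.0], 0.23)]
```

View pics/wrist3.png

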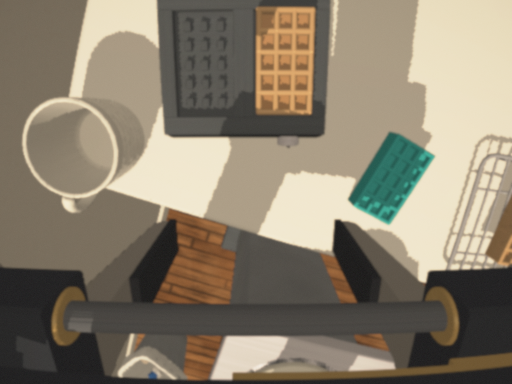

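View pics/scene3.png

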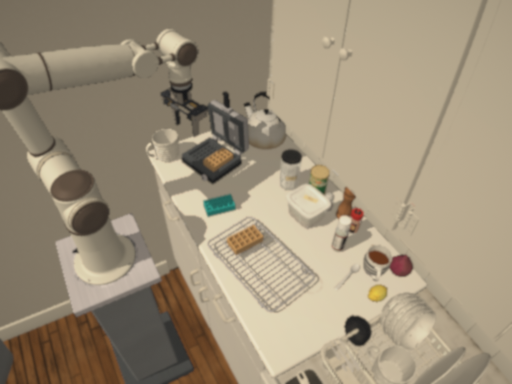

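The wrist view shows the waffle at (285,60) in the right cavity, whole and aligned with the iron. The scene view shows the lid standing upright at (228,128). Next I'll get the waffle's centre from the wrist depth.

Run:
```python
from h import *
for n in("wrist3","scene3"):
    D=np.load(n+".npz"); P=D["P"]; im=D["im"].astype(int); q=P.reshape(-1,3); c=im.reshape(-1,3)
    k=(q[:,2]>64)&(q[:,2]<85)&(abs(q[:,0]-545)<90)&(abs(q[:,1]-209)<70)&(c[:,2]-c[:,0]>35)
    r=cv2.minAreaRect(q[k][:,:2].astype(np.float32)); print(n,k.sum(),r,np.percentile(q[k][:,2],[10,50,90]))
P=np.load("wrist3.npz")["P"]; print("top edge row of waffle", P[8:118:10,270,:].round(0).tolist(), P[60,250:325:6].round(0).tolist())
```

```text
wrist3 4882 ((545.7161254882812, 211.63470458984375), (111.43592071533203, 61.962425231933594), 17.954904556274414) [64.47658751 73.149054   74.52407629]
scene3 308 ((544.0897827148438, 209.7176971435547), (114.95230102539062, 68.0920181274414), 19.208232879638672) [66.18084513 72.03337835 76.7516137 ]
top edge row of waffle [[592.0, 244.0, 73.0], [584.0, 241.0, 66.0], [573.0, 238.0, 74.0], [565.0, 234.0, 62.0], [555.0, 231.0, 66.0], [545.0, 228.0, 63.0], [535.0, 225.0, 64.0], [525.0, 221.0, 64.0], [515.0, 218.0, 65.0], [505.0, 214.0, 64.0], [494.0, 211.0, 64.0]] [[537.0, 249.0, 55.0], [537.0, 242.0, 74.0], [541.0, 236.0, 62.0], [543.0, 229.0, 64.0], [544.0, 223.0, 72.0], [547.0, 217.0, 64.0], [549.0, 210.0, 63.0], [549.0, 205.0, 74.0], [553.0, 198.0, 64.0], [555.0, 192.0, 63.0], [556.0, 187.0, 74.0], [561.0, 178.0, 54.0], [563.0, 171.0, 56.0]]
```

Emit:
{"name": "drive_tool", "arguments": {
  "rows": [
    {"delta_pos":[0.04,0.011,0],"turn":0},
    {"delta_pos":[0.04,0.011,0.02],"turn":0},
    {"delta_pos":[0.0355,0.011,0.03],"turn":0},
    {"delta_pos":[0,0,0.045],"turn":0},
    {"delta_pos":[0,0,0.045],"turn":0}
  ]
}}

```text
time_s: 9.6
ee_pos: [547.5, 211.9, 309.3]
tool_rot: [-3.103, -0.49, -0.002]
ft_force: [-0.5, 0.1, -0.1]
grip_width: 1.001
finger_force: 0.0
```

Emit:
{"name": "drive_tool", "arguments": {
  "rows": [
    {"delta_pos":[0,0,0.03],"turn":0},
    {"delta_pos":[0,0,0],"turn":0},
    {"delta_pos":[0,0,0],"turn":0}
  ]
}}

```text
time_s: 9.9
ee_pos: [546.7, 212.1, 281.4]
tool_rot: [-3.103, -0.491, 0.0]
ft_force: [0.6, 0.2, 1.0]
grip_width: 1.001
finger_force: 0.0
```

Run:
```python
from h import *
go([545.5,211.5,77],108)
```

```text
grasp [546.7 212.1 110.4] heading -72.0 j6 1.42 delta tool m [-0.0013  0.0002  0.0334] turn rad -0.0 ft [0.6 0.2 1. ] t 9.9 
M [[0.95, 0.31, -0.0], [0.31, -0.95, -0.0], [-0.0, -0.0, -1.0]]
```

Emit:
{"name": "drive_tool", "arguments": {
  "rows": [
    {"delta_pos":[0,0,0.015],"turn":0},
    {"delta_pos":[0,0,0.012],"turn":0},
    {"delta_pos":[0,0,0.006],"turn":0},
    {"delta_pos":[0,0,0],"turn":0},
    {"delta_pos":[0,0,0],"turn":0}
  ]
}}

```text
time_s: 10.4
ee_pos: [546.5, 212.0, 248.1]
tool_rot: [-3.103, -0.491, -0.0]
ft_force: [-0.5, -0.2, 0.1]
grip_width: 1.001
finger_force: 0.0
```

Emit:
{"name": "drive_tool", "arguments": {
  "rows": [
    {"delta_pos":[0,0,0],"turn":0},
    {"delta_pos":[0,0,0],"turn":0},
    {"delta_pos":[0,0,0],"turn":0},
    {"delta_pos":[0,0,0],"turn":0},
    {"delta_pos":[0,0,0],"turn":0}
  ],
  "gripper": -1,
  "force": 25
}}

```text
time_s: 10.9
ee_pos: [546.5, 212.0, 248.2]
tool_rot: [-3.103, -0.491, -0.001]
ft_force: [0.6, 0.0, 1.7]
grip_width: 0.671
finger_force: 25.0
```

Emit:
{"name": "drive_tool", "arguments": {
  "rows": [
    {"delta_pos":[0,0,0],"turn":0},
    {"delta_pos":[0,0,0],"turn":0},
    {"delta_pos":[0,0,0],"turn":0}
  ]
}}

```text
time_s: 11.2
ee_pos: [546.4, 212.0, 248.1]
tool_rot: [-3.103, -0.491, -0.0]
ft_force: [-0.5, 0.1, 2.0]
grip_width: 0.671
finger_force: 25.0
```

Run:
```python
from h import *
go([545.5,211.5,77],108); print(state()["grip_width"])
```

```text
grasp [546.5 212.   77.1] heading -72.0 j6 1.42 delta tool m [-0.0011  0.0002  0.0001] turn rad -0.0 ft [-0.5  0.1  2. ] t 11.2 
M [[0.95, 0.31, 0.0], [0.31, -0.95, 0.0], [0.0, 0.0, -1.0]]
0.671327284369061
```

Emit:
{"name": "drive_tool", "arguments": {
  "rows": [
    {"delta_pos":[0,0,-0.006],"turn":0},
    {"delta_pos":[0,0,-0.01],"turn":0},
    {"delta_pos":[0,0,-0.015],"turn":0},
    {"delta_pos":[0,0,-0.02],"turn":0},
    {"delta_pos":[0,0,0],"turn":0}
  ]
}}

```text
time_s: 11.7
ee_pos: [547.7, 212.3, 303.2]
tool_rot: [-3.103, -0.491, -0.012]
ft_force: [2.0, 0.1, -0.1]
grip_width: 0.672
finger_force: 25.0
```

Emit:
{"name": "drive_tool", "arguments": {
  "rows": [
    {"delta_pos":[0,0,-0.025],"turn":0},
    {"delta_pos":[0,0,-0.025],"turn":0},
    {"delta_pos":[0,0,-0.02],"turn":0},
    {"delta_pos":[0,0,0],"turn":0}
  ]
}}

```text
time_s: 12.1
ee_pos: [547.2, 212.1, 372.2]
tool_rot: [-3.103, -0.491, -0.01]
ft_force: [0.8, -1.0, -0.1]
grip_width: 0.668
finger_force: 25.0
```

Run:
```python
from h import *
s,e,M=tool(); print(s["grip_width"],s["finger_force"]); go([474,-322,e[2]-171],100.7)
```

```text
0.6681933742152337 24.99974012374878
grasp [548.3 212.3 201.2] heading -72.0 j6 1.42 delta tool m [-0.2356  0.4853 -0.001 ] turn rad 0.127 ft [ 0.8 -1.  -0.1] t 12.1 
M [[0.95, 0.31, 0.01], [0.31, -0.95, 0.0], [0.01, 0.0, -1.0]]
```

Emit:
{"name": "drive_tool", "arguments": {
  "rows": [
    {"delta_pos":[-0.009,0.0187,0],"turn":0},
    {"delta_pos":[-0.0181,0.0373,0],"turn":0},
    {"delta_pos":[-0.0181,0.0373,0],"turn":0},
    {"delta_pos":[-0.0181,0.0373,0],"turn":0},
    {"delta_pos":[-0.0181,0.0373,0],"turn":0}
  ]
}}

```text
time_s: 12.6
ee_pos: [519.9, 25.8, 367.3]
tool_rot: [-3.102, -0.491, 0.003]
ft_force: [-0.1, -0.9, -1.2]
grip_width: 0.672
finger_force: 25.0
```

Emit:
{"name": "drive_tool", "arguments": {
  "rows": [
    {"delta_pos":[-0.0181,0.0373,0],"turn":0},
    {"delta_pos":[-0.0181,0.0373,0],"turn":0},
    {"delta_pos":[-0.0181,0.0373,0],"turn":0},
    {"delta_pos":[-0.0181,0.0373,0],"turn":0},
    {"delta_pos":[-0.0181,0.0373,0],"turn":0}
  ]
}}

```text
time_s: 13.1
ee_pos: [491.3, -179.6, 367.3]
tool_rot: [-3.102, -0.49, 0.002]
ft_force: [0.5, -0.5, -1.7]
grip_width: 0.67
finger_force: 25.0
```

Emit:
{"name": "drive_tool", "arguments": {
  "rows": [
    {"delta_pos":[-0.0181,0.0373,0],"turn":0},
    {"delta_pos":[-0.0181,0.0373,0],"turn":0},
    {"delta_pos":[-0.0181,0.0373,0],"turn":0},
    {"delta_pos":[-0.009,0.0187,0],"turn":0.06},
    {"delta_pos":[0,0,0],"turn":0.067}
  ]
}}

```text
time_s: 13.6
ee_pos: [471.2, -324.6, 367.0]
tool_rot: [-3.128, -0.283, 0.002]
ft_force: [-0.4, 0.3, -1.9]
grip_width: 0.67
finger_force: 25.0
```

Run:
```python
from h import *
s,e,M=tool(); print(s["grip_width"],s["finger_force"]); go([474,-322,67],100.7)
c=capture("scene"); cv2.imwrite("pics/s4.png",c["image"])
c=capture("top"); P=cloud(c); cv2.imwrite("pics/t4.png",c["image"]); np.savez("top4.npz",P=P,im=c["image"])
```

```text
0.6697078600297179 24.9971804022789
grasp [ 471.  -324.5  196. ] heading -79.7 j6 0.58 delta tool m [ 0.0036 -0.0017  0.129 ] turn rad -0.006 ft [-0.4  0.3 -1.9] t 13.6 
M [[0.98, 0.18, -0.0], [0.18, -0.98, 0.0], [-0.0, -0.0, -1.0]]
```

View pics/s4.png

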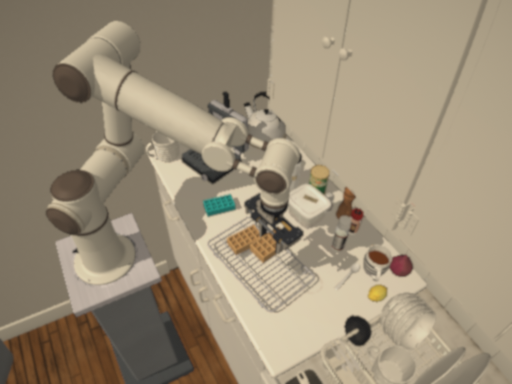

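The waffle hangs level at (262,247) over the rack, with the first waffle at (240,238) beside it. Lowering now, slowly at the end.

Emit:
{"name": "drive_tool", "arguments": {
  "rows": [
    {"delta_pos":[0.0036,-0.0017,0.03],"turn":0},
    {"delta_pos":[0,0,0.035],"turn":0},
    {"delta_pos":[0,0,0.035],"turn":0},
    {"delta_pos":[0,0,0.02],"turn":0},
    {"delta_pos":[0,0,0],"turn":0}
  ]
}}

```text
time_s: 14.2
ee_pos: [474.2, -317.4, 244.4]
tool_rot: [-3.121, -0.296, 0.009]
ft_force: [0.2, 0.9, -1.4]
grip_width: 0.67
finger_force: 25.0
```

Emit:
{"name": "drive_tool", "arguments": {
  "rows": [
    {"delta_pos":[0,0,0.003],"turn":0},
    {"delta_pos":[0,0,0.003],"turn":0},
    {"delta_pos":[0,0,0.002],"turn":0},
    {"delta_pos":[0,0,0.001],"turn":0},
    {"delta_pos":[0,0,0],"turn":0}
  ]
}}

```text
time_s: 14.7
ee_pos: [475.7, -319.7, 240.3]
tool_rot: [3.127, 0.293, 0.001]
ft_force: [0.2, 0.2, -1.3]
grip_width: 0.672
finger_force: 25.0
```

Run:
```python
from h import *
go([474,-322,65],100.7)
```

```text
grasp [ 475.8 -319.8   69.3] heading -79.3 j6 0.58 delta tool m [-0.0022  0.0018  0.0043] turn rad 0.0 ft [ 0.2  0.2 -1.3] t 14.7 
M [[0.98, 0.19, 0.0], [0.19, -0.98, -0.0], [0.0, 0.0, -1.0]]
```

Emit:
{"name": "drive_tool", "arguments": {
  "rows": [
    {"delta_pos":[0,0,0.001],"turn":0},
    {"delta_pos":[0,0,0.001],"turn":0},
    {"delta_pos":[0,0,0.001],"turn":0},
    {"delta_pos":[0,0,0],"turn":0},
    {"delta_pos":[0,0,0],"turn":0}
  ]
}}

```text
time_s: 15.2
ee_pos: [475.6, -319.6, 236.8]
tool_rot: [-3.128, -0.293, 0.0]
ft_force: [-0.2, 0.2, -2.2]
grip_width: 0.675
finger_force: 25.0
```

Emit:
{"name": "drive_tool", "arguments": {
  "rows": [
    {"delta_pos":[0,0,0.001],"turn":0},
    {"delta_pos":[0,0,0],"turn":0},
    {"delta_pos":[0,0,0],"turn":0}
  ]
}}

```text
time_s: 15.5
ee_pos: [475.7, -319.7, 236.1]
tool_rot: [3.128, 0.293, 0.0]
ft_force: [-0.0, -0.3, 0.7]
grip_width: 0.675
finger_force: 25.0
```

Run:
```python
from h import *
go([474,-322,65],100.7)
```

```text
grasp [ 475.7 -319.7   65.1] heading -79.3 j6 0.58 delta tool m [-0.0021  0.0019  0.0001] turn rad 0.0 ft [-0.  -0.3  0.7] t 15.5 
M [[0.98, 0.19, 0.0], [0.19, -0.98, -0.0], [0.0, 0.0, -1.0]]
```

Emit:
{"name": "drive_tool", "arguments": {
  "rows": [
    {"delta_pos":[0,0,0.001],"turn":0},
    {"delta_pos":[0,0,0],"turn":0},
    {"delta_pos":[0,0,0],"turn":0}
  ]
}}

```text
time_s: 15.8
ee_pos: [475.7, -319.7, 236.1]
tool_rot: [3.128, 0.293, -0.0]
ft_force: [-3.4, 2.1, 7.6]
grip_width: 0.674
finger_force: 25.0
```

Contact with the rack. I'll release and rise.

Emit:
{"name": "drive_tool", "arguments": {
  "rows": [
    {"delta_pos":[0,0,0],"turn":0},
    {"delta_pos":[0,0,0],"turn":0},
    {"delta_pos":[0,0,0],"turn":0},
    {"delta_pos":[0,0,0],"turn":0},
    {"delta_pos":[0,0,0],"turn":0}
  ],
  "gripper": 1
}}

```text
time_s: 16.3
ee_pos: [475.5, -319.6, 234.7]
tool_rot: [-3.128, -0.293, 0.0]
ft_force: [-0.3, -0.0, 0.1]
grip_width: 1.003
finger_force: 0.0
```

Emit:
{"name": "drive_tool", "arguments": {
  "rows": [
    {"delta_pos":[0,0,0],"turn":0},
    {"delta_pos":[0,0,-0.01],"turn":0},
    {"delta_pos":[0,0,-0.03],"turn":0},
    {"delta_pos":[0,0,-0.04],"turn":0},
    {"delta_pos":[0,0,-0.04],"turn":0}
  ]
}}

```text
time_s: 16.8
ee_pos: [475.4, -319.4, 356.7]
tool_rot: [-3.128, -0.293, 0.0]
ft_force: [0.4, -0.5, -0.3]
grip_width: 0.998
finger_force: 0.0
```

Emit:
{"name": "drive_tool", "arguments": {
  "rows": [
    {"delta_pos":[-0.04,0,-0.03],"turn":0},
    {"delta_pos":[-0.04,0,-0.02],"turn":0},
    {"delta_pos":[-0.04,0,0],"turn":0},
    {"delta_pos":[0,0,0],"turn":0}
  ]
}}

```text
time_s: 17.2
ee_pos: [354.9, -342.6, 406.5]
tool_rot: [3.126, 0.287, -0.0]
ft_force: [-0.1, -0.3, -0.4]
grip_width: 0.998
finger_force: 0.0
```

Run:
```python
from h import *
c=capture("wrist"); P=cloud(c); im=c["image"].astype(int); cv2.imwrite("pics/w5.png",c["image"])
q=P.reshape(-1,3); k=(q[:,2]>50)&(q[:,2]<75)&(im.reshape(-1,3)[:,2]-im.reshape(-1,3)[:,0]>30)
for m in (k&(q[:,1]<-250),k&(q[:,1]>-250)):
    if m.sum()>50: print(m.sum(),cv2.minAreaRect(q[m][:,:2].astype(np.float32)),np.percentile(q[m][:,2],[10,50,90]))
c=capture("scene"); cv2.imwrite("pics/s5.png",c["image"]); c=capture("top")
print([(w(c,f["at"]).round(0).tolist(),f["score"]) for f in find_in("iron_lid",c)[:2]])
```

```text
6936 ((471.5967712402344, -320.8797302246094), (104.77310180664062, 62.65287780761719), 10.379427909851074) [51.40536246 60.48182996 62.37044467]
6716 ((452.150146484375, -188.3162384033203), (104.97262573242188, 62.90955352783203), 4.248551368713379) [51.62805951 60.25448853 62.43355283]
[([620.0, 280.0, 227.0], 0.6)]
```

View pics/w5.png

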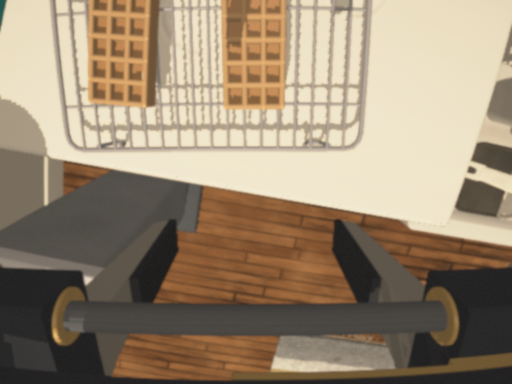

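View pics/s5.png

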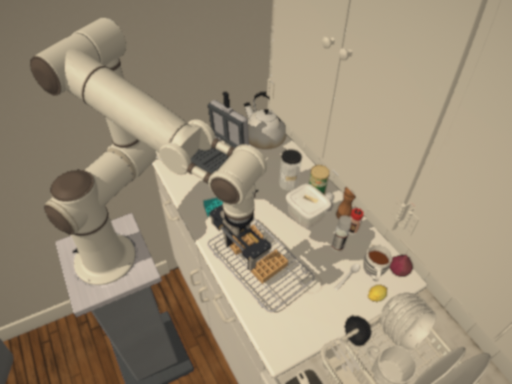

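The new waffle lies flat on the rack at (255,55) in the wrist view, well clear of the first at (122,50). In the scene view the lid stands upright at (228,125). Handing in.

```bash
python3 -c "
from h import *
print(finish_job())"
```

```text
the job is handed in; nothing more can be done
None
```

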